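# Fit the drill bushing and index the drilling jig

### The arm

A 6-joint arm with a two-finger parallel gripper is mounted at the origin on the work surface. World frame = base frame: x ahead of the robot, y to its left, z up, the work surface at z = 0. Lengths are in mm, angles in rad, forces in N, time in s.
With the tool pointing down it reaches from about 300 to 1000 mm from the base axis. Payload 5.1 kg.
Tool frame: the origin (TCP) lies between the finger pads; the fingertips stand bot.finger_overhang ahead of it and the grasp point (between the pads) lies 6 mm ahead of it (bot.finger_overhang is the distance from the TCP to the fingertips, in mm); z points along the fingers, y is the direction in which the jaws open and shut (so a half turn about z gives the same grasp; the last joint's range is limited). The gripper opens to 95 mm and grips with 3 to 60 N. Pads are 20 mm wide; open, the fingers measure 119 mm over their backs; the gripper's body (75 mm by 180 mm) begins 59 mm behind the grasp point.
Start: joints at [1.104, 0.124, 1.65, -0, 1.367, -0.083], TCP at [243.41, 602.691, 239.656] pointing down, gripper open.
Joint ranges: [-2.61, 2.61], [-1.02, 2.33], [0.03, 2.71], [-1.35, 4.49], [0.32, 2.68], [-2.91, 2.91]. Speed limits (rad/s): [2.57, 2.57, 3.14, 3.14, 3.14, 3.14].

### API

Orientations are given as a 3x3 rotation matrix whose columns are the frame's x, y, z axes.
In Python, from workcell import bot, imaging gives the robot as it stands.
- The arm moves only by the tool play_rows, never from a script. Its argument "moves" is a list of rows, each a list of 2 entries, a list of its own where there are three numbers: the shift along the world's x, y, z in m, then the turn about the world's z in rad. In form: [[[tx, ty, tz], turn], ...]. A call has 1 to 20 rows; each row is the pose to reach, as a shift and turn from the pose commanded when the call began; what a row does not reach only later rows make up. A row lasts 1/12 s, in which the tool goes at most 41.7 mm and 7.16 degrees, less where a joint would pass 70% of its speed; a pose out of reach is approached as far as the arm can. A call with a gripper value outside its range is refused whole. "hand" is the closure, from 0 (fully open) to 1 (shut), set as the call begins (left out, the last holds). The fingers move at their own pace and stop on an object; "grip_force" is the grip in N (left out, the last holds). Time passes only in rows, so rows that repeat a pose let the fingers close. It gives the time, the measured TCP pose, the force and the opening at its end, in the units of the state.
- bot.get_state(): the state, without advancing time (a new reading comes with each control period).
- imaging.snapshot(name): name is "side" or "top"; returns a dict with "img" (400x640x3 uint8, red, green, blue), "range_z" (400x640 float32, mm along the optical axis (not along the pixel's ray), 0 where there is no reading), "camera_matrix" (3x3 intrinsics, pixels), "k1" (the pictures are not rectified: a ray, as slopes to the right and down, at radius r is drawn at 1 + k1 r^2 times it, then the intrinsics apply), "R" (3x3) and "t" (3): a world point X has camera coordinates R X + t. Camera axes: x right, y down, z forward; pixel columns grow to the right and rows downward; lengths in mm; the calibration is good to about 2 mm. A picture is of the moment at which its call begins.
- bot.hand_in(): hands the job in, once; it reports no verdict.
Trained networks look in a picture, given as the dict that the camera call returned (one of the last four; its "shot" number tells which), for a name from the list of things; names that differ only in an ending like _2 or _b are one class to them, and where a whole thing is asked for, a point or a joint stands for the part that bears it (a point fixed in the world has none). Each returns a list of dicts, best first, with "p" (0 to 1); they miss things now and then, are a little off and sometimes report something else, mostly with a low value. They report only what shows in the picture. A call takes as long as a camera call. They do not tell look-alikes from the thing itself.
- imaging.search_frame(label, picture): "extent" ([centre column, centre row, width, height] in pixels, round what is visible of it).
The state is a dict: "clock": time; "joint_positions": joint angles; "qvel": joint speeds; "tau": joint torques, N m; "ee_pos": TCP position; "tool_rot": TCP orientation; "contact_force": force on the tool from outside, world axes, zero at the start; "wrist_torque": the same for the moment, N m; "opening": finger opening in mm.
Only numpy, scipy, OpenCV 4.12 (cv2) and the standard library are available. Lean on these libraries where they do the work, as an engineer would, in place of code of your own. Each camera call takes 0.05 s, during which the arm holds its last target. There are 200 camera calls.

### The job

Get the drilling jig ready for its next hole: lift the drill bushing with the widest head out of the wooden rack and stand it fully home in the bore of the jig's carriage. Then take the carriage by its upright grip and slide it along the guide rods until you feel its spring ball click into the notch of the index bar, and finish there still gripping the carriage, holding it at the notch ready for the drill. Leave the other bushings and everything else on the bench where they are.

Things in the scene. Friction and masses are not known exactly. Their poses are not given: they have to be found in the camera images.
- bushing_center (a point): Drill bushing to use: steel sleeve 62 mm long, 0.25 kg, upright in one of the rack's holes. Knurled round head 36 mm across (widest of three), 28 mm high, on a plain body 20 mm across, 34 mm long, foot chamfered over 5 mm to 14 mm; 12 mm drill hole. Point on its axis half-way up: 31 mm above the foot, 3 mm below the head's underside; z along the axis to the head. In the rack the head rests on the rack's top.
- rack: Wooden block fixed to the bench, 184 mm long (its x), 64 mm wide (y), 44 mm high. Three round holes 22 mm across and 38 mm deep at x = -60, 0, +60 mm; a bushing hangs by its head in each, in any order. Origin at the centre of its underside. At least 26 mm between neighbouring heads; nothing beside the row.
- bushing_mid_center (a point): A second bushing like the first but with a head 29 mm across; point half-way up. Stays in the rack.
- bushing_slim_center (a point): A third bushing like the first but with a head 23 mm across; point half-way up. Stays in the rack.
- jig: Jig on a laminated rudder blank (170 x 440 x 28 mm, fixed): end blocks 24 mm thick at y = -150, +150 mm (tops at 70 mm; a thumbscrew to 86 mm) carry two 12 mm guide rods along y and, at x = +71 mm, a steel index bar 12 mm wide, top at 46 mm, with one V notch across it (13 mm wide, 6.5 deep). The bar is set anew for every job; the notch is found by feel or sight. Origin on the bench, mid-jig.
- carriage (a joint): How far the carriage is slid along the jig's +y axis (m): 0 at the -y end stop, 0.2 at the +y one; its middle is then at jig y = value - 0.100. It starts at 0 to 0.04; the notch is met somewhere between 0.09 and 0.165. Sliding takes 2 to 4 N. The carriage is an aluminium block 128 (x) x 70 (y) x 34 mm, top 74 mm above the bench, mass about 0.9 kg.
- bore (a point): Centre of the mouth of the carriage's bore, in its upper face 74 mm above the bench. Vertical round through hole, 22 mm across, 1.5 mm chamfer, 34 mm deep. Axes as the jig's. When the bushing is fully home its head rests on the carriage and bushing_center is 3 mm below this point.
- grip (a point): Centre of the carriage's upright grip: black plastic block 22 mm thick (x), 36 mm long (y), 36 mm high, standing on the carriage's upper face 74 mm from the bore towards -x. Point 18 mm above that face. Axes as the jig's. 45 mm of room between it and the head of a seated bushing.
- ball (a joint): Drop of the 10 mm spring ball under the carriage's ear (jig x = +71 mm) below the bar's top (m): 0 riding on the bar, 0.0044 seated mid-notch. It bears with 18 N. It falls in over the notch's edge 5 mm before the middle, then draws the carriage on with about 13 N, to the middle by itself if the fingers let it move along y; past the middle it resists with about 20 N, and a harder push drives it out.
- glue: Bystander: yellow glue bottle, 64 mm across, 190 mm tall, standing; origin at its foot.
- chisel: Bystander: wood chisel 240 mm long, lying; origin under its ferrule end.
- drill: Bystander: cordless drill lying on its side, 65 mm high; origin under its motor.
- offcut: Bystander: wooden offcut 100 x 45 x 24 mm; origin under its centre.
Not all that is in view belongs to the job. Leave any green look-alike of the part that bears bushing_center alone.

How it is judged:
By the outcome, as a careful person would: the job done as asked, in the order asked, and still so for the second after the job is handed in, while the arm keeps its last pose, push and grip.
It also fails if it takes over 69 s, if anything falls off the work surface, if the arm or the gripper's body presses on something with over 40 N, if the wrist force passes 120 N, or if a joint passes its speed limit or range.

## Working session

There is one attempt and no reset: what is moved stays moved. The work goes in short steps, Python scripts to look and compute and a tool call to move; the robot and the scene stay as the last step left them, time stands still between calls to the robot, and variables do not carry over. Pictures are saved under pics/ and viewed, about 8 in all and at most 12, crops included, and the job is handed in when it is done.

Besides the shell and the picture viewer there is one more tool, called after "Call:" as name([rows], argument=value, ...), one row to a line, values as JSON. play_rows: Moves the arm, as the interface text tells. Its arguments: {"type":"object","properties":{"moves":{"type":"array"},"hand":{"type":"number"},"grip_force":{"type":"number"}},"required":["moves"]}

```bash
ls; mkdir -p pics
cat > h.py <<'E'
import numpy as np, cv2
from workcell import bot, imaging
def deproj(s,u,v,z=None,height=None):
    K=np.array(s["camera_matrix"]);k=s["k1"];R=np.array(s["R"]);t=np.array(s["t"])
    d=np.array([k,0,0,0.,0])
    p=cv2.undistortPoints(np.array([[[u,v]]],float),K,d)[0,0]
    r=np.array([p[0],p[1],1.])
    if height is not None:
        o=-R.T@t; w=R.T@r
        return o+w*(height-o[2])/w[2]
    if z is None: z=s["range_z"][int(round(v)),int(round(u))]
    return R.T@(r*z-t)
def cloud(s):
    K=np.array(s["camera_matrix"]);R=np.array(s["R"]);t=np.array(s["t"])
    vv,uu=np.mgrid[0:400,0:640]
    p=cv2.undistortPoints(np.stack([uu,vv],-1).reshape(-1,1,2).astype(float),K,np.array([s["k1"],0,0,0.,0]))[:,0]
    P=np.c_[p,np.ones(len(p))]*s["range_z"].reshape(-1,1)
    return ((P-t)@R).reshape(400,640,3)
E
python3 - <<'E'
from h import *
st=bot.get_state(); print(st["clock"],st["ee_pos"],st["tool_rot"],st["opening"],bot.finger_overhang)
for n in("top","side"):
    s=imaging.snapshot(n); cv2.imwrite(f"pics/{n}0.png",s["img"][:,:,::-1])
    print(n,"cam",-np.array(s["R"]).T@s["t"])
    C=cloud(s)
    for l in["bushing_center","bushing_mid_center","bushing_slim_center","rack","jig","carriage","bore","grip"]:
        try:
            for o in imaging.search_frame(l,s)[:3]:
                e=o["extent"]; u,v=int(e[0]),int(e[1]); print(l,round(o["p"],2),np.round(e,1),C[v,u].round(1))
        except Exception as x: print(l,x)
E
```

```text
pics
0.0 [243.14636798 602.17774775 238.3685234 ] [[-9.27265309e-01  3.74403795e-01 -9.18888160e-04]
 [ 3.74404895e-01  9.27263388e-01 -1.89287296e-03]
 [ 1.43352528e-04 -2.09923166e-03 -9.99997786e-01]] 94.81867270776371 25.0
top cam [ 509.31558843  111.24617553 1185.20903452]
bushing_center 0.55 [231.3 210.2  17.7  15.3] [547.5 329.6  72.7]
bushing_center 0.53 [274.6 203.8  14.4  14. ] [567.7 222.7  59.9]
bushing_center 0.48 [192.7 201.6  15.7  13.4] [569.5 435.   54.4]
bushing_slim_center 0.43 [235.6 256.6  12.2  11. ] [432.2 316.6  72.2]
rack 0.91 [236.5 231.4  36.   73.5] [494.9 315.8  71.6]
rack 0.75 [240.7 134.9  31.4  31.5] [728.9 301.5 134.1]
jig 0.89 [394.4 190.4 170.6  75. ] [609.1 -89.   27.5]
carriage 0.86 [424.9 185.9  31.5  63.7] [ 623.6 -168.    30.6]
carriage 0.17 [316.9 283.5  39.2  19.6] [362.8 112.2  25.3]
bore 0.95 [421.9 188.2  34.9  64.6] [ 611.3 -149.4   75.9]
bore 0.43 [232.8 230.9  10.   10.1] [497.1 327.7  62.4]
grip 0.69 [423.1 186.8  38.3  58.5] [ 616.5 -154.4   76.2]
side cam [392.62267278 734.09516067 551.50123956]
bushing_center 0.92 [287.6 300.8  21.5  25.3] [550.4 347.3  72. ]
bushing_center 0.67 [300.8 267.1  26.5  35.3] [561.4 243.   43.9]
bushing_center 0.63 [324.9 302.   18.1  26. ] [491.8 336.1  71.5]
bushing_mid_center 0.26 [326.2 155.8  59.   35.7] [ 607.  -145.9   73.7]
bushing_slim_center 0.7 [362.2 305.9  13.   23.1] [432.1 324.9  69.1]
rack 0.67 [324.8 316.7 118.1  51.8] [490.3 341.7  44.1]
jig 0.73 [318.  187.8  83.7 115.9] [606.8 -60.6  26.5]
carriage 0.96 [325.3 155.2  58.8  34. ] [ 609.7 -145.8   73.4]
bore 0.59 [324.9 157.   61.1  34.2] [ 609.4 -133.8   73.7]
grip 0.94 [323.4 153.8  58.1  31.7] [ 620.4 -166.5   67.5]
grip 0.49 [325.5 316.5 119.6  49.7] [488.6 341.8  44.8]
```

Run:
```python
import cv2,numpy as np
a=cv2.imread("pics/top0.png");b=cv2.imread("pics/side0.png")
A=cv2.resize(a[100:310,160:500],None,fx=2.35,fy=2.35,interpolation=2)
cv2.imwrite("pics/topc.png",A)
B=cv2.resize(b[110:360,220:440],None,fx=2.4,fy=2.4,interpolation=2)
cv2.imwrite("pics/sidec.png",B)
```

```text
(no output)
```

View pics/topc.png

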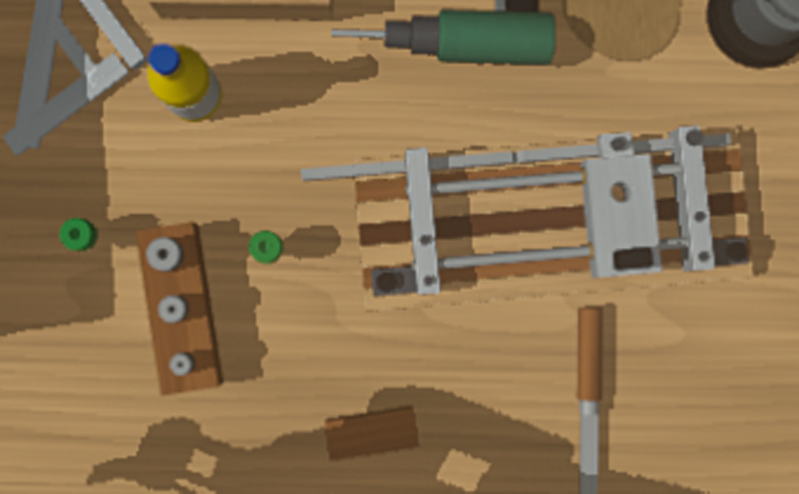

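View pics/sidec.png

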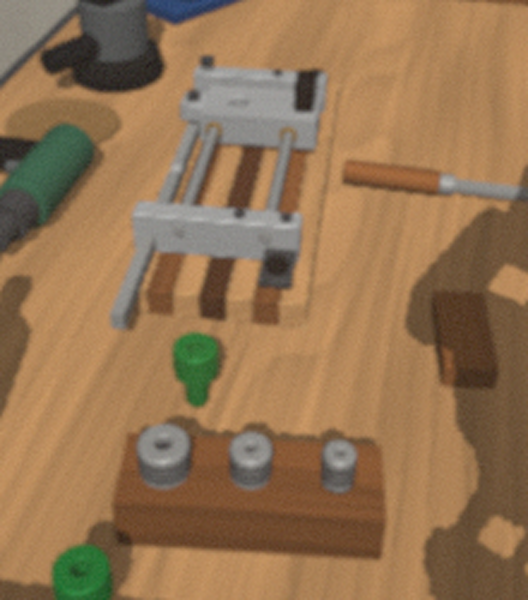

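The top crop shows the rack at left, with the widest head at crop (163,254). The jig is at right, with the bore at (619,190), the grip at (633,258) and a likely notch mark near (515,157). Green look-alikes stand at (77,234) and (265,246). Next I measure precisely.

```bash
cat > meas.py <<'E'
from h import *
def heads(s,C):
    img=s["img"].astype(int); gray=(img.max(2)-img.min(2)<40)
    z=C[...,2]
    for nm,c in(("wide",(548,330)),("mid",(492,322)),("slim",(432,316))):
        m=gray&(z>60)&(z<80)&(np.hypot(C[...,0]-c[0],C[...,1]-c[1])<35)
        P=C[m]; q=P[P[:,2]>68]
        (x,y),r=cv2.minEnclosingCircle(q[:,:2].astype(np.float32)); print(nm,m.sum(),"med z",np.median(q[:,2]).round(1),"circ",round(x,1),round(y,1),"d",round(2*r,1),"mid",((q[:,:2].min(0)+q[:,:2].max(0))/2).round(1))
def jig(s,C):
    img=s["img"].astype(int); z=C[...,2]
    d=(np.abs(C[...,0]-610)<100)&(np.abs(C[...,1]+150)<60)
    m=d&(z>70.5)&(z<79)&(img.min(2)>90)
    m=cv2.morphologyEx(m.astype(np.uint8),cv2.MORPH_OPEN,np.ones((3,3)))
    n,L,S,_=cv2.connectedComponentsWithStats(m); i=1+np.argmax(S[1:,4])
    r=cv2.minAreaRect(C[L==i][:,:2].astype(np.float32)); print("carriage top",r,"z",np.median(C[L==i][:,2]),"n",S[i,4])
    g=d&(z>100)&(z<120); P=C[g]; print("grip top n",g.sum(),cv2.minAreaRect(P[:,:2].astype(np.float32)),np.median(P[:,2]))
E
python3 - <<'E'
from meas import *
for n in("top","side"):
    s=imaging.snapshot(n);C=cloud(s);print(n);heads(s,C);jig(s,C)
    im=s["img"][:,:,::-1]
    c=im[140:235,355:490] if n=="top" else im[110:260,250:390]
    f=5.9 if n=="top" else 4
    cv2.imwrite(f"pics/j_{n}.png",cv2.resize(c,None,fx=f,fy=f,interpolation=cv2.INTER_CUBIC))
E
```

```text
top
wide 172 med z 71.5 circ 553.1 335.8 d 35.8 mid [553.7 335.7]
mid 111 med z 72.1 circ 494.7 324.8 d 28.7 mid [494.7 324.7]
slim 69 med z 71.3 circ 434.7 314.5 d 22.5 mid [434.7 314.4]
carriage top ((615.5655517578125, -158.94236755371094), (153.3373565673828, 68.95628356933594), 5.284521102905273) z 73.67173556010194 n 973
grip top n 126 ((555.1229858398438, -164.9652099609375), (21.991104125976562, 34.29460144042969), 7.145266056060791) 107.94853416139395
side
wide 389 med z 72.3 circ 553.6 335.8 d 36.8 mid [553.  335.6]
mid 267 med z 72.3 circ 494.1 325.2 d 29.1 mid [493.6 325.8]
slim 185 med z 72.3 circ 435.0 313.7 d 23.2 mid [434.9 313.4]
carriage top ((615.0588989257812, -159.88978576660156), (153.97927856445312, 75.29408264160156), 4.856551170349121) z 73.94961755578707 n 560
grip top n 77 ((554.0691528320312, -163.408447265625), (21.17915153503418, 35.15215301513672), 5.2437286376953125) 109.26207196716936
```

View pics/j_top.png

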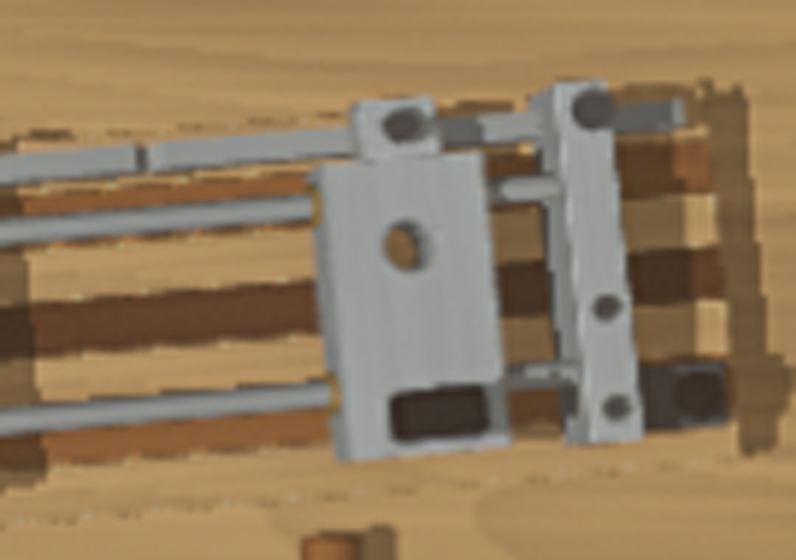

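Run:
```python
from h import *
s=imaging.snapshot("top");C=cloud(s)
f=lambda u,v:(355+(u+.5)/5.9-.5,140+(v+.5)/5.9-.5)
for n,u,v,h in(("bore",408,246,74),("grip",439,412,110),("notch",141,158,46),("notchb",141,158,43),("earcap",404,126,78),("bar1",345,143,46),("bar2",5,168,46)):
    print(n,deproj(s,*f(u,v),height=h).round(1), C[tuple(int(round(x)) for x in f(u,v))[::-1]].round(1))
# bore: pixels deviating from top-face plane
img=s["img"].astype(int)
# rim by refined contour
g=cv2.resize(s["img"][172:192,414:436],None,fx=8,fy=8,interpolation=cv2.INTER_CUBIC).astype(int)
sat=g.max(2)-g.min(2); m=((sat>18)|(g.min(2)<115)).astype(np.uint8)
n,L,S,_=cv2.connectedComponentsWithStats(m)
for i in range(1,n):
    if S[i,4]>1500:
        c,_=max(((k,cv2.contourArea(k)) for k in cv2.findContours((L==i).astype(np.uint8),0,2)[0]),key=lambda a:a[1])
        e=cv2.fitEllipse(c); x0,y0,w,h,a=S[i]; print(S[i],e)
        q=lambda u,v:deproj(s,414+(u+.5)/8-.5,172+(v+.5)/8-.5,height=74).round(1)
        print("ell",q(*e[0]),"box",q(x0+w/2,y0+h/2),q(x0,y0),q(x0+w,y0+h))
print(bot.get_state()["clock"],bot.get_state()["joint_positions"])
```

```text
bore [ 628.7 -156.9   74. ] [ 634.8 -169.4   25. ]
grip [ 555.9 -161.4  110. ] [ 556.9 -161.3  110.1]
notch [668.5 -44.9  46. ] [669.6 -43.8  44.5]
notchb [668.9 -45.3  43. ] [669.6 -43.8  44.5]
earcap [ 680.2 -154.2   78. ] [ 679.4 -153.1   81.7]
bar1 [ 677.  -135.5   46. ] [ 676.5 -135.4   45.7]
bar2 [662.9  15.1  46. ] [663.   16.2  45.9]
[  47   44   59   69 3184] ((77.58618927001953, 78.5906982421875), (57.453678131103516, 69.86519622802734), 162.3369903564453)
ell [ 628.5 -155.6   74. ] box [ 628.5 -155.3   74. ] [ 639.3 -145.8   74. ] [ 617.7 -164.8   74. ]
1.05 [ 1.10442866e+00  1.23784561e-01  1.65032216e+00  4.66681165e-06
  1.36751653e+00 -8.25910988e-02]
```

Call:
play_rows([
  [[0.31,-0.267,-0.1],0.565],
  [[0.31,-0.267,-0.1],0.565],
  [[0.31,-0.267,-0.1],0.565],
  [[0.31,-0.267,-0.1],0.565],
  [[0.31,-0.267,-0.1],0.565],
  [[0.31,-0.267,-0.1],0.565],
  [[0.31,-0.267,-0.1],0.565],
  [[0.31,-0.267,-0.1],0.565],
  [[0.31,-0.267,-0.1],0.565],
  [[0.31,-0.267,-0.1],0.565],
  [[0.31,-0.267,-0.1],0.565],
  [[0.31,-0.267,-0.1],0.565],
  [[0.31,-0.267,-0.1],0.565],
  [[0.31,-0.267,-0.1],0.565],
  [[0.31,-0.267,-0.1],0.565],
], hand=0.2)

```text
clock: 2.3
ee_pos: [552.5, 337.2, 140.4]
tool_rot: [[-0.983, -0.182, 0.001], [-0.182, 0.983, 0.001], [-0.001, 0.001, -1.0]]
contact_force: [0.4, 0.6, -0.3]
opening: 76.2
```

Call:
play_rows([
  [[0,0,-0.03],0],
  [[0,0,-0.05],0],
  [[0,0,-0.06],0],
  [[0,0,-0.067],0],
  [[0,0,-0.067],0],
  [[0,0,-0.067],0],
])

```text
clock: 2.8
ee_pos: [553.5, 336.4, 73.4]
tool_rot: [[-0.983, -0.181, 0.001], [-0.181, 0.983, 0.0], [-0.001, 0.0, -1.0]]
contact_force: [0.1, -1.0, 0.1]
opening: 76.1
```

Call:
play_rows([
  [[0,0,0],0],
  [[0,0,0],0],
  [[0,0,0],0],
  [[0,0,0],0],
  [[0,0,0],0],
  [[0,0,0],0],
  [[0,0,0],0],
  [[0,0,0],0],
  [[0,0,0],0],
  [[0,0,0],0],
], hand=1, grip_force=30)

```text
clock: 3.63
ee_pos: [553.6, 335.1, 72.8]
tool_rot: [[-0.984, -0.18, 0.0], [-0.18, 0.984, -0.001], [0.0, -0.001, -1.0]]
contact_force: [0.2, -4.2, 3.4]
opening: 35.6
```

Call:
play_rows([
  [[0,0,0.02],0],
  [[0,0,0.05],0],
  [[0,0,0.09],0],
  [[0,0,0.1],0],
  [[0,0,0.1],0],
  [[0,0,0.1],0],
])

```text
clock: 4.13
ee_pos: [553.0, 335.9, 171.9]
tool_rot: [[-0.984, -0.18, -0.0], [-0.18, 0.984, 0.0], [0.0, 0.001, -1.0]]
contact_force: [0.3, -0.5, -3.0]
opening: 35.1
```

Call:
play_rows([
  [[0.075,-0.493,0],-0.09],
  [[0.075,-0.493,0],-0.09],
  [[0.075,-0.493,0],-0.09],
  [[0.075,-0.493,0],-0.09],
  [[0.075,-0.493,0],-0.09],
  [[0.075,-0.493,0],-0.09],
  [[0.075,-0.493,0],-0.09],
  [[0.075,-0.493,0],-0.09],
  [[0.075,-0.493,0],-0.09],
  [[0.075,-0.493,0],-0.09],
  [[0.075,-0.493,0],-0.09],
  [[0.075,-0.493,0],-0.09],
  [[0.075,-0.493,0],-0.09],
  [[0.075,-0.493,0],-0.09],
  [[0.075,-0.493,0],-0.09],
  [[0.075,-0.493,0],-0.09],
  [[0.075,-0.493,0],-0.09],
  [[0.075,-0.493,0],-0.09],
])

```text
clock: 5.63
ee_pos: [628.2, -155.8, 172.2]
tool_rot: [[-0.996, -0.093, -0.001], [-0.093, 0.996, 0.0], [0.001, 0.0, -1.0]]
contact_force: [0.6, -0.2, -3.4]
opening: 35.7
```

Run:
```python
from h import *
print(bot.get_state()["ee_pos"],bot.get_state()["contact_force"])
s=imaging.snapshot("side");t=imaging.snapshot("top")
a=cv2.resize(s["img"][80:230,240:400],None,fx=2.5,fy=2.5,interpolation=2)
b=cv2.resize(t["img"][120:270,355:515],None,fx=2.5,fy=2.5,interpolation=2)
cv2.imwrite("pics/held.png",np.hstack([a,b])[:,:,::-1])
```

```text
[ 628.22463243 -155.84134801  172.19174803] [ 0.55566214 -0.23557899 -3.42139329]
```

View pics/held.png

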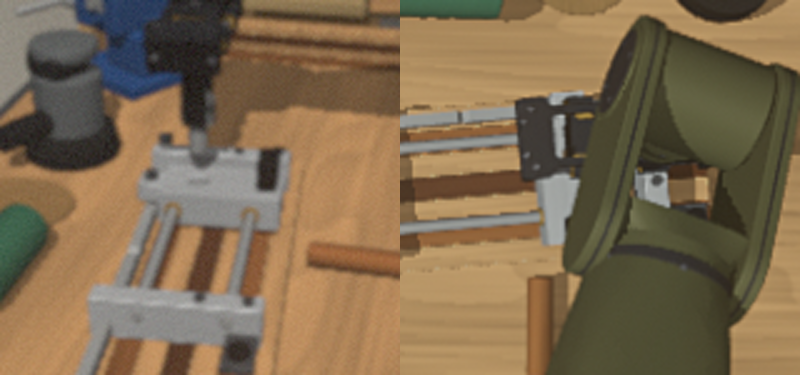

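The side view shows the bushing upright in the fingers, its foot just above the bore. The top view is blocked by the arm.

Call:
play_rows([
  [[0,0,-0.02],0],
  [[0,0,-0.034],0],
  [[0,0,-0.038],0],
  [[0,0,-0.042],0],
  [[0,0,-0.042],0],
])

```text
clock: 6.15
ee_pos: [628.3, -157.8, 130.0]
tool_rot: [[-0.996, -0.091, -0.0], [-0.091, 0.996, -0.001], [0.0, -0.001, -1.0]]
contact_force: [1.5, -2.8, -4.0]
opening: 35.6
```

Call:
play_rows([
  [[0,0,-0.004],0],
  [[0,0,-0.008],0],
  [[0,0,-0.012],0],
  [[0,0,-0.016],0],
  [[0,0,-0.016],0],
])

```text
clock: 6.57
ee_pos: [628.5, -157.9, 114.1]
tool_rot: [[-0.996, -0.091, 0.001], [-0.091, 0.996, -0.001], [-0.0, -0.001, -1.0]]
contact_force: [1.0, -5.8, -2.5]
opening: 35.5
```

Call:
play_rows([
  [[0,0,-0.004],0],
  [[0,0,-0.008],0],
  [[0,0,-0.011],0],
  [[0,0,-0.0115],0],
  [[0,0,-0.0115],0],
])

```text
clock: 6.98
ee_pos: [628.6, -157.9, 103.0]
tool_rot: [[-0.996, -0.091, 0.001], [-0.091, 0.996, -0.001], [-0.001, -0.001, -1.0]]
contact_force: [2.4, -4.6, -0.7]
opening: 35.4
```

Press lightly to contact.

Call:
play_rows([
  [[0,0,-0.001],0],
  [[0,0,-0.0015],0],
  [[0,0,-0.0015],0],
])

```text
clock: 7.23
ee_pos: [628.8, -157.9, 102.9]
tool_rot: [[-0.996, -0.091, 0.001], [-0.091, 0.996, -0.001], [-0.0, -0.001, -1.0]]
contact_force: [-1.9, -4.8, 5.0]
opening: 35.3
```

Call:
play_rows([
  [[0,0,0],0],
  [[0,0,0],0],
  [[0,0,0],0],
  [[0,0,0],0],
], hand=0.47)

```text
clock: 7.57
ee_pos: [628.0, -156.5, 100.9]
tool_rot: [[-0.996, -0.091, -0.001], [-0.091, 0.996, 0.001], [0.001, 0.002, -1.0]]
contact_force: [-0.0, 0.6, -0.3]
opening: 49.7
```

Call:
play_rows([
  [[0,0,0.02],0],
  [[0,0,0.06],0],
  [[-0.01,0,0.09],0.12],
  [[-0.02,0,0.09],0.24],
  [[-0.06,-0.006,0.09],0.36],
  [[-0.074,-0.0065,0.09],0.49],
  [[-0.074,-0.0065,0.09],0.61],
  [[-0.074,-0.0065,0.09],0.74],
  [[-0.074,-0.0065,0.09],0.86],
  [[-0.074,-0.0065,0.09],0.98],
  [[-0.074,-0.0065,0.09],1.11],
  [[-0.074,-0.0065,0.09],1.23],
  [[-0.074,-0.0065,0.09],1.36],
  [[-0.074,-0.0065,0.09],1.48],
  [[-0.074,-0.0065,0.09],1.5708],
  [[-0.074,-0.0065,0.09],1.5708],
  [[-0.074,-0.0065,0.09],1.5708],
], hand=0.47)

```text
clock: 8.98
ee_pos: [566.9, -64.0, 168.3]
tool_rot: [[-0.26, -0.965, 0.002], [-0.944, 0.254, -0.212], [0.204, -0.057, -0.977]]
contact_force: [-0.4, -0.7, -0.3]
opening: 50.5
```

Run:
```python
from meas import *
st=bot.get_state();print(st["joint_positions"],st["ee_pos"])
s=imaging.snapshot("side");C=cloud(s)
t=imaging.snapshot("top")
a=cv2.resize(s["img"][80:230,240:400],None,fx=2.5,fy=2.5,interpolation=2)
b=cv2.resize(t["img"][120:270,355:515],None,fx=2.5,fy=2.5,interpolation=2)
cv2.imwrite("pics/seated.png",np.hstack([a,b])[:,:,::-1])
img=s["img"].astype(int)
for (x,y) in((628.5,-157.3),):
    m=(np.hypot(C[...,0]-x,C[...,1]-y)<22)&(C[...,2]>85)&(C[...,2]<112)
    print(m.sum(),np.percentile(C[m][:,2],[50,90,98]) if m.sum() else "", C[m&(C[...,2]>98)][:,:2].mean(0))
```

```text
[-1.07907590e-01  1.51114107e-03  1.91247131e+00 -2.26708074e-01
  1.21063470e+00 -2.90790302e+00] [566.85503915 -64.0199802  168.26760661]
124 [ 97.50167642 102.40638825 103.08602681] [ 629.84781344 -151.34841931]
```

View pics/seated.png

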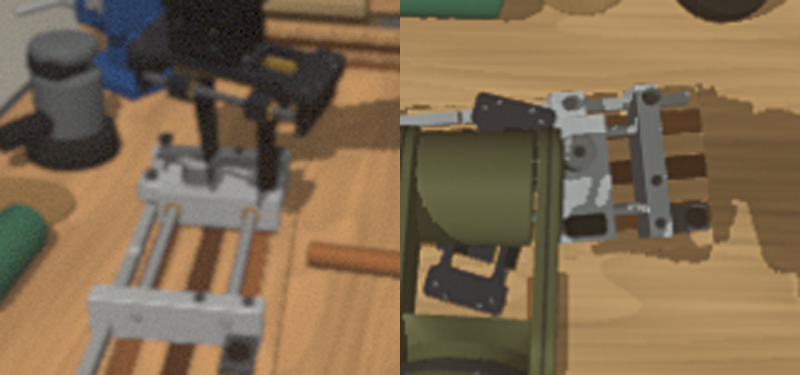

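Bushing's head sits on the carriage at about z 103, so it is fully home. The last joint reached its range limit, though, so I'll back off and turn the other way.

Call:
play_rows([
  [[0,0,0.0],-0.12],
  [[0,0,0.0],-0.24],
  [[0,0,0.0],-0.36],
  [[0,0,0.0],-0.48],
  [[0,0,0.0],-0.6],
  [[0,0,0.0],-0.6],
  [[0,0,0.0],-0.6],
])

```text
clock: 9.67
ee_pos: [567.4, -65.8, 169.0]
tool_rot: [[-0.748, -0.653, -0.117], [-0.632, 0.755, -0.176], [0.204, -0.058, -0.977]]
contact_force: [0.4, 0.4, 0.7]
opening: 50.3
```

Call:
play_rows([
  [[0,0,0.011],-0.12],
  [[0,-0.03,0.011],-0.24],
  [[-0.012,-0.06,0.011],-0.36],
  [[-0.0124,-0.099,0.011],-0.48],
  [[-0.0124,-0.099,0.011],-0.6],
  [[-0.0124,-0.099,0.011],-0.72],
  [[-0.0124,-0.099,0.011],-0.84],
  [[-0.0124,-0.099,0.011],-0.96],
  [[-0.0124,-0.099,0.011],-1.08],
  [[-0.0124,-0.099,0.011],-1.2],
  [[-0.0124,-0.099,0.011],-1.32],
  [[-0.0124,-0.099,0.011],-1.44],
  [[-0.0124,-0.099,0.011],-1.56],
  [[-0.0124,-0.099,0.011],-1.68],
  [[-0.0124,-0.099,0.011],-1.8],
  [[-0.0124,-0.099,0.011],-1.92],
  [[-0.0124,-0.099,0.011],-2.04],
  [[-0.0124,-0.099,0.011],-2.16],
  [[-0.0124,-0.099,0.011],-2.193],
  [[-0.0124,-0.099,0.011],-2.193],
])

```text
clock: 11.33
ee_pos: [554.3, -164.5, 180.1]
tool_rot: [[-0.076, 0.994, -0.074], [0.976, 0.09, 0.198], [0.203, -0.057, -0.977]]
contact_force: [0.3, -0.8, 0.2]
opening: 50.6
```

Run:
```python
from h import *
for i in range(3):
    s=imaging.snapshot("side"); st=bot.get_state();print(st["ee_pos"].round(1) if hasattr(st["ee_pos"],"round") else st["ee_pos"])
print(np.round(st["joint_positions"],3),np.round(st["tool_rot"],3))
```

```text
[ 554.4 -164.4  180.1]
[ 554.6 -164.3  180.1]
[ 554.7 -164.2  180. ]
[-0.449  0.095  1.794  0.148  1.409 -0.569] [[-0.077  0.994 -0.075]
 [ 0.976  0.091  0.198]
 [ 0.204 -0.058 -0.977]]
```

Call:
play_rows([
  [[0,-0.001,-0.03],0],
  [[0,-0.001,-0.05],0],
  [[0,-0.001,-0.065],0],
  [[0,-0.001,-0.073],0],
  [[0,-0.001,-0.073],0],
  [[0,-0.001,-0.073],0],
])

```text
clock: 11.98
ee_pos: [554.9, -165.2, 107.1]
tool_rot: [[-0.076, 0.994, -0.075], [0.976, 0.09, 0.198], [0.204, -0.058, -0.977]]
contact_force: [0.2, 0.4, 0.4]
opening: 50.7
```

Call:
play_rows([
  [[0,0,0],0],
  [[0,0,0],0],
  [[0,0,0],0],
  [[0,0,0],0],
  [[0,0,0],0],
  [[0,0,0],0],
  [[0,0,0],0],
  [[0,0,0],0],
], hand=1, grip_force=12)

```text
clock: 12.65
ee_pos: [555.9, -165.3, 107.7]
tool_rot: [[-0.076, 0.995, -0.072], [0.976, 0.088, 0.198], [0.203, -0.055, -0.978]]
contact_force: [4.4, 0.7, 0.3]
opening: 23.1
```

Call:
play_rows([
  [[0.0005,0.002,0],0],
  [[0,0.006,0],0],
  [[-0.0003,0.014,0],0],
  [[-0.001,0.022,0],0],
  [[-0.002,0.03,0],0],
  [[-0.0026,0.038,0],0],
  [[-0.0033,0.046,0],0],
  [[-0.004,0.054,0],0],
  [[-0.0048,0.062,0],0],
  [[-0.0055,0.07,0],0],
  [[-0.0062,0.076,0],0],
  [[-0.0068,0.08,0],0],
  [[-0.0068,0.08,0],0],
])

```text
clock: 13.73
ee_pos: [547.2, -84.1, 106.4]
tool_rot: [[-0.076, 0.994, -0.077], [0.976, 0.09, 0.199], [0.205, -0.06, -0.977]]
contact_force: [0.2, 0.7, 0.2]
opening: 0.5
```

Run:
```python
from meas import *
st=bot.get_state();print(st["ee_pos"],st["contact_force"],st["opening"])
s=imaging.snapshot("side");t=imaging.snapshot("top")
a=cv2.resize(s["img"][80:230,240:400],None,fx=2.5,fy=2.5,interpolation=2)
b=cv2.resize(t["img"][120:270,325:485],None,fx=2.5,fy=2.5,interpolation=2)
cv2.imwrite("pics/slide.png",np.hstack([a,b])[:,:,::-1])
```

```text
[547.16292351 -84.0700026  106.36880851] [0.21087317 0.68268415 0.24863035] 0.5408922051130295
```

View pics/slide.png

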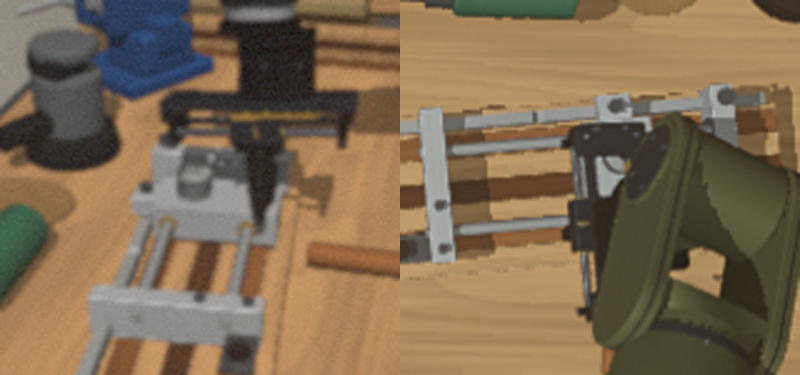

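The fingers slipped off the grip: the opening is 0.5 mm and the carriage has only moved slightly. I'll lift, locate the carriage again and grip more firmly.

Call:
play_rows([
  [[0,0.0,0.03],0],
  [[0,0.0,0.07],0],
  [[0,0.03,0.11],0],
  [[0,0.07,0.14],0],
  [[0,0.1,0.16],0],
  [[0,0.1,0.16],0],
  [[0,0.1,0.16],0],
], hand=0.47)

```text
clock: 14.42
ee_pos: [549.0, 16.3, 270.1]
tool_rot: [[-0.079, 0.994, -0.07], [0.976, 0.092, 0.197], [0.203, -0.053, -0.978]]
contact_force: [-0.0, 0.2, 0.1]
opening: 41.6
```

Run:
```python
from meas import *
st=bot.get_state();print(st["ee_pos"],st["opening"])
for n in("top","side"):
    s=imaging.snapshot(n);C=cloud(s);z=C[...,2]
    d=(np.abs(C[...,0]-550)<30)&(C[...,1]>-200)&(C[...,1]<-40)
    g=d&(z>105)&(z<114)&(s["img"].max(2)<90); P=C[g]
    if g.sum()>10: print(n,"grip",g.sum(),cv2.minAreaRect(P[:,:2].astype(np.float32)),np.median(P[:,2]))
    d=(np.abs(C[...,0]-628)<35)&(C[...,1]>-190)&(C[...,1]<-40)&(z>99)&(z<106); P=C[d]
    if d.sum()>10: print(n,"head",d.sum(),cv2.minEnclosingCircle(P[:,:2].astype(np.float32)),np.median(P[:,2]))
    cv2.imwrite(f"pics/x_{n}.png",s["img"][:,:,::-1])
```

```text
[549.01200357  16.27669506 270.06372685] 41.59857517038558
side grip 58 ((552.0099487304688, -134.1394805908203), (20.18844223022461, 37.95304870605469), 11.0152587890625) 109.50118979871237
side head 71 ((625.495849609375, -125.48474884033203), 18.471935272216797) 101.65463492147389
```

Call:
play_rows([
  [[0.004,-0.04,-0.03],0],
  [[0.004,-0.08,-0.06],0],
  [[0.004,-0.12,-0.087],0],
  [[0.004,-0.149,-0.087],0],
  [[0.004,-0.149,-0.087],0],
  [[0.004,-0.149,-0.087],0],
])

```text
clock: 15.02
ee_pos: [549.8, -137.3, 176.0]
tool_rot: [[-0.068, 0.994, -0.08], [0.976, 0.083, 0.201], [0.206, -0.064, -0.976]]
contact_force: [-0.2, 1.1, 0.2]
opening: 50.2
```

Run:
```python
from h import *
e=[]
for i in range(4):
    imaging.snapshot("side"); e.append(bot.get_state()["ee_pos"])
print(np.round(e,1))
```

```text
[[ 550.6 -135.7  177.5]
 [ 551.2 -134.7  178.7]
 [ 551.7 -134.1  179.6]
 [ 552.  -133.7  180.1]]
```

Call:
play_rows([
  [[0,0,-0.03],0],
  [[0,0,-0.05],0],
  [[0,0,-0.065],0],
  [[0,0,-0.074],0],
  [[0,0,-0.074],0],
  [[0,0,-0.074],0],
])

```text
clock: 15.72
ee_pos: [552.3, -133.5, 106.5]
tool_rot: [[-0.077, 0.994, -0.075], [0.976, 0.09, 0.198], [0.204, -0.058, -0.977]]
contact_force: [0.4, -0.0, 0.1]
opening: 50.2
```

Call:
play_rows([
  [[0,0,0],0],
  [[0,0,0],0],
  [[0,0,0],0],
  [[0,0,0],0],
  [[0,0,0],0],
  [[0,0,0],0],
  [[0,0,0],0],
  [[0,0,0],0],
], hand=1, grip_force=40)

```text
clock: 16.38
ee_pos: [552.8, -134.4, 106.6]
tool_rot: [[-0.076, 0.995, -0.072], [0.976, 0.089, 0.198], [0.203, -0.056, -0.978]]
contact_force: [0.6, 0.0, 2.3]
opening: 22.3
```

Slide slowly, 20 mm, and check the grip.

Call:
play_rows([
  [[0,0.002,0],0],
  [[-0.0004,0.005,0],0],
  [[-0.0007,0.008,0],0],
  [[-0.001,0.011,0],0],
  [[-0.0013,0.014,0],0],
  [[-0.0016,0.017,0],0],
  [[-0.0018,0.02,0],0],
  [[-0.0018,0.02,0],0],
])

```text
clock: 17.05
ee_pos: [551.0, -116.9, 106.6]
tool_rot: [[-0.076, 0.995, -0.072], [0.977, 0.089, 0.193], [0.198, -0.056, -0.979]]
contact_force: [1.3, -5.8, 0.9]
opening: 22.4
```

```bash
cat > head.py <<'E'
from meas import *
st=bot.get_state();print(np.round(st["ee_pos"],1),np.round(st["contact_force"],1),st["opening"])
s=imaging.snapshot("side");C=cloud(s);z=C[...,2]
d=(np.abs(C[...,0]-622)<35)&(C[...,1]>-190)&(C[...,1]<30)&(z>99)&(z<106); P=C[d]
if d.sum()>10: print("head",d.sum(),cv2.minEnclosingCircle(P[:,:2].astype(np.float32)),np.median(P[:,2]))
cv2.imwrite("pics/last_side.png",s["img"][:,:,::-1])
E
python3 head.py
```

```text
[ 551.  -116.9  106.6] [ 1.3 -5.8  0.9] 22.429725525664402
head 79 ((622.4756469726562, -107.94123840332031), 18.316091537475586) 101.84333542624509
```

Call:
play_rows([
  [[-0.0003,0.003,0],0],
  [[-0.0006,0.006,0],0],
  [[-0.0008,0.009,0],0],
  [[-0.0011,0.012,0],0],
  [[-0.0014,0.015,0],0],
  [[-0.0016,0.018,0],0],
  [[-0.0019,0.021,0],0],
  [[-0.0022,0.024,0],0],
  [[-0.0025,0.027,0],0],
  [[-0.0027,0.03,0],0],
  [[-0.003,0.033,0],0],
  [[-0.0033,0.036,0],0],
  [[-0.0036,0.039,0],0],
  [[-0.0038,0.042,0],0],
  [[-0.004,0.044,0],0],
  [[-0.004,0.044,0],0],
])

```text
clock: 18.43
ee_pos: [546.6, -73.1, 106.6]
tool_rot: [[-0.076, 0.994, -0.073], [0.977, 0.089, 0.192], [0.198, -0.057, -0.979]]
contact_force: [-1.4, -7.4, 3.1]
opening: 22.7
```

```bash
python3 head.py
```

```text
[546.6 -73.1 106.6] [-1.4 -7.4  3.1] 22.699779685026222
head 86 ((619.0865478515625, -64.4719467163086), 19.167207717895508) 101.80721502991068
```

Call:
play_rows([
  [[-0.0001,0.001,0],0],
  [[-0.0002,0.002,0],0],
  [[-0.0003,0.003,0],0],
  [[-0.0004,0.004,0],0],
  [[-0.0005,0.005,0],0],
])

```text
clock: 18.9
ee_pos: [546.1, -68.8, 106.6]
tool_rot: [[-0.076, 0.994, -0.073], [0.978, 0.089, 0.191], [0.196, -0.057, -0.979]]
contact_force: [-1.5, -10.4, 1.8]
opening: 22.2
```

Call:
play_rows([
  [[-0.0001,0.001,0],0],
  [[-0.0002,0.002,0],0],
  [[-0.0002,0.002,0],0],
])

```text
clock: 19.15
ee_pos: [545.6, -63.5, 106.6]
tool_rot: [[-0.075, 0.994, -0.074], [0.976, 0.088, 0.199], [0.204, -0.058, -0.977]]
contact_force: [-2.5, 2.9, 3.6]
opening: 22.3
```

Call:
play_rows([
  [[-0.0001,0.001,0],0],
  [[-0.0002,0.002,0],0],
  [[-0.0002,0.002,0],0],
])

```text
clock: 19.4
ee_pos: [545.2, -60.5, 106.6]
tool_rot: [[-0.076, 0.994, -0.075], [0.976, 0.089, 0.199], [0.205, -0.058, -0.977]]
contact_force: [-3.0, 0.7, 6.1]
opening: 22.9
```

Call:
play_rows([
  [[-0.0001,0.001,0],0],
  [[-0.0002,0.002,0],0],
  [[-0.0002,0.002,0],0],
  [[-0.0002,0.002,0],0],
])

```text
clock: 19.73
ee_pos: [545.2, -60.2, 106.6]
tool_rot: [[-0.076, 0.994, -0.074], [0.977, 0.089, 0.195], [0.201, -0.058, -0.978]]
contact_force: [-2.8, -6.1, 5.8]
opening: 22.8
```

```bash
python3 head.py
```

```text
[545.2 -60.2 106.6] [-2.8 -6.1  5.8] 22.804314965129027
head 89 ((617.4008178710938, -51.907100677490234), 18.48636817932129) 101.93137036760042
```

Call:
play_rows([
  [[-0.0001,0.001,0],0],
  [[-0.0002,0.0018,0],0],
  [[-0.0002,0.0018,0],0],
  [[-0.0002,0.0018,0],0],
])

```text
clock: 20.12
ee_pos: [545.2, -60.0, 106.6]
tool_rot: [[-0.077, 0.994, -0.074], [0.977, 0.09, 0.192], [0.198, -0.057, -0.979]]
contact_force: [-1.9, -10.4, 4.3]
opening: 22.8
```

Call:
play_rows([
  [[0.0002,-0.002,0],0],
  [[0.0004,-0.0036,0],0],
  [[0.0004,-0.0036,0],0],
  [[0.0004,-0.0036,0],0],
  [[0.0004,-0.0036,0],0],
])

```text
clock: 20.53
ee_pos: [545.3, -60.5, 106.6]
tool_rot: [[-0.076, 0.994, -0.075], [0.976, 0.089, 0.199], [0.205, -0.058, -0.977]]
contact_force: [-3.3, 0.4, 6.9]
opening: 22.9
```

```bash
python3 head.py
python3 - <<'E'
from h import *
s=imaging.snapshot("top");t=imaging.snapshot("side")
b=cv2.resize(s["img"][120:270,325:485],None,fx=2.5,fy=2.5,interpolation=2)
a=cv2.resize(t["img"][100:340,220:476],None,fx=375/240,fy=375/240,interpolation=2)[:,:400]
cv2.imwrite("pics/fin.png",np.hstack([a,b])[:,:,::-1])
E
```

```text
[545.3 -60.5 106.6] [-3.3  0.4  6.9] 22.865014768500476
head 88 ((617.4697875976562, -51.27803039550781), 18.25250816345215) 101.84436658643324
```

View pics/fin.png

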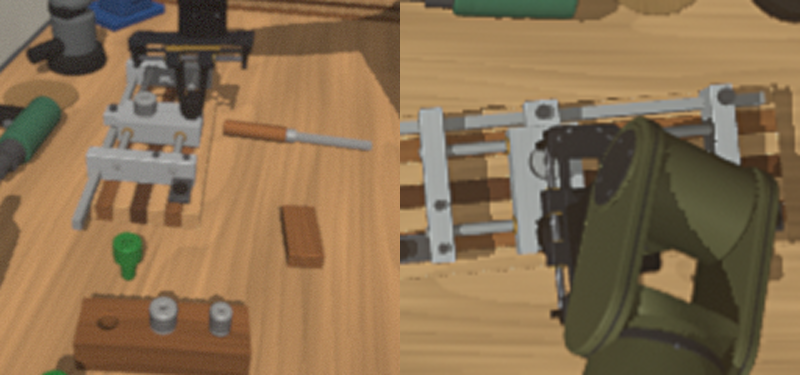

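```bash
python3 -c "
from workcell import bot
print(bot.hand_in())"
```

```text
the job is handed in; nothing more can be done
None
```

I seated the widest-head bushing in the carriage bore and slid the carriage until its ball clicked into the notch. I handed in at about 20.6 s with the grip still held at 40 N.

**Last checks**
- **Bushing:** the side camera put the head top at about z = 102 mm, which is what a fully seated bushing should read. The arm also felt firm contact when pressing it home.
- **Notch:** the carriage jumped about 5 mm forward and the force along y flipped from -10.4 N to +2.9 N. A forward push of 10.4 N then moved it only about 0.5 mm. I relaxed that push, and the force along y ended near 0.4 N.
- **Position:** the carriage stands about 2 mm from where I had seen the notch in the picture, which is within measuring error.
- **Surroundings:** the other two bushings are still in the rack. The green part, chisel and offcut look untouched in the last picture. The glue bottle was outside that view, so I did not recheck it.

**What went wrong on the way**
- **Joint limit:** the last joint reached the edge of its range during a turn, leaving the tool tilted about 12°. I turned the other way and worked with that tilt to the end.
- **Slipped grip:** the first hold, at 12 N, slipped off after moving the carriage about 32 mm. I found the grip again and took it at 40 N.
- **Not checked:** I did not test the notch with a backward pull.

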